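# Lock the cap onto the spiraliser

## Robot

A 6-joint arm with a two-finger parallel gripper is mounted at the origin on the work surface. World frame = base frame: x ahead of the robot, y to its left, z up, the work surface at z = 0. Lengths are in m, angles in rad, forces in N, time in s.
With the tool pointing down it reaches from about 0.225 to 0.875 m from the base axis. Payload 3.4 kg.
Tool frame: the origin (TCP) lies on the centre line of the jaws, within the pads' length; the fingertips stand 17 mm ahead of it and the grasp point (between the pads) lies 2 mm behind it (manip.finger_overhang is the distance from the TCP to the fingertips, in m); y points along the fingers, x is the direction in which the jaws open and shut, and the axes are right-handed (so a half turn about y gives the same grasp; the last joint's range is limited). The gripper opens to 85 mm and grips with 20 to 120 N. Pads are 22 mm wide; open, the fingers measure 114 mm over their backs; the gripper's body (76 mm by 85 mm) begins 54 mm behind the grasp point. The pads swing forward as they close: fully open they stand 13 mm farther back than shut.
Start: joints at [-1.425, 0.276, 1.505, -0, 1.361, -0.121], TCP at [0.152, -0.555, 0.248] pointing down, gripper open.
Joint ranges: [-2.89, 2.89], [-0.75, 2.08], [0.22, 2.7], [-1.18, 4.32], [0.11, 2.71], [-2.7, 2.7]. Speed limits (rad/s): [2.57, 2.57, 3.14, 3.14, 3.14, 3.14].

## Interface

Orientations are given as a unit quaternion [w, x, y, z].
In Python, from rig import manip gives the robot as it stands.
- The arm moves only by the tool arm_command, never from a script. Its argument "commands" is a list of rows, each a list of 3 entries, a list of its own where there are three numbers: the finger opening in cm, from 0 to 8.54, then the shift along the world's x, y, z in cm, then the turn about the world's z in rad. A call has 1 to 12 rows; each row shifts and turns the commanded pose from where the row before left it; what a row does not reach is not made up. A row lasts 1/10 s, in which the tool goes at most 50 mm and 8.59 degrees, less where a joint would pass 70% of its speed; a pose out of reach is approached as far as the arm can. A call with a gripper value outside its range is refused whole. The fingers move at their own pace and stop on an object; "grip_force" is the grip in N (left out, the last holds). Time passes only in rows, so rows that do not move let the fingers close. It gives the time, the measured TCP pose, the force and the opening at its end, in the units of the state.
- manip.get_state(): the state, without advancing time (a new reading comes with each control period).
- manip.get_image(name): name is "scene" or "side" or "wrist"; returns a dict with "pixels" (420x560x3 uint8, red, green, blue), "range_z" (420x560 float32, m along the optical axis (not along the pixel's ray), 0 where there is no reading), "intrinsics" (3x3 intrinsics, pixels), "R" (3x3) and "t" (3): a world point X has camera coordinates R X + t. Camera axes: x right, y down, z forward; pixel columns grow to the right and rows downward; lengths in m; the calibration is good to about 2 mm. The wrist camera is an equidistant fisheye: a pixel r from the principal point sees the ray r / f radians off the axis. A picture is of the moment at which its call begins.
- manip.sign_off(): hands the job in, once; it reports no verdict.
The state is a dict: "clock": time; "qpos": joint angles; "qd": joint speeds; "effort": joint torques, N m; "position": TCP position; "ee_rot": TCP orientation; "contact_force": force on the tool from outside, world axes, zero at the start; "moment": the same for the moment, N m; "width": finger opening in m.
Only numpy, scipy, OpenCV 4.12 (cv2) and the standard library are available. Lean on these libraries where they do the work, as an engineer would, in place of code of your own. Each camera call takes 0.05 s, during which the arm holds its last target.

## Task

Fit the loose black winged cap into the round opening on top of the spiraliser: lower it with its two lugs through the two notches, then, pressing lightly, turn it clockwise (seen from above) about a quarter turn until it drops down into its locked detent, and let go of it. Feel for the drop and never force it, neither down nor round, and leave the other things on the worktop where they are.

Things in the scene. Friction and masses are not known exactly. Their poses are not given: they have to be found in the camera images.
- cap: black plastic disc 76 mm across, 0.3 to 0.45 kg, standing loose and upright on a steel boss (56 mm across, 18 high). Origin at the centre of its underside, z up, x along wing and lugs. It widens from the boss to the full 76 mm at z 18 to 28 mm; flat top of the disc at z 52. Half a turn about z makes no difference
- cap_wing (a point): centre of the upright wing grip on top of the cap, 70 mm above the cap's underside; wing 46 mm long (cap x), 12 thick (cap y), 36 high (cap z 52 to 88). Axes as the cap's
- cap_lug (a point): tip of the cap's lug at its +x side, 50 mm from the axis, 25 mm above the cap's underside; an equal lug at -x. Lugs are 14 mm wide and 6 high (cap z 22 to 28)
- spiraliser: white kitchen spiraliser base, immovable, 200 x 200 mm, 90 high, with a motor pod on its +x side out to 155 mm, 87 high. Origin at the centre of the square's underside, z up. On top, a steel flange 6 mm thick with a round opening of 80 mm. Half a turn makes no difference to the opening, only to the pod
- opening (a point): centre of the round opening at the height of the flange's top, 90.5 mm above the worktop; axes as the spiraliser's. Cap lugs resting on top of the flange, notches missed, put the cap's origin 22 mm below this point
- notch (a point): middle of the notch at the opening's +x edge, 49 mm from the axis, at the flange's top; an equal one at -x. Each is 20 mm wide and reaches 58 mm from the axis. A lug goes straight down through it
- track (a point): point on the axis at the height of the hidden level track on which the lugs rest once through the notches (74 mm above the worktop; cap origin then 22 mm lower, at 52). There the lugs turn clockwise under the flange with 4 mm play above; anticlockwise they meet a stop at once
- detent (a point): point on the axis at the floor of the two hidden pockets in the track (68 mm above the worktop): 18 mm wide, 6 deep, 65 to 85 degrees clockwise of the notches, different each time and not measured. There the cap drops 6 mm, origin to 46, and turns no farther (about 3 degrees play). Held up by a gripper it can pass over them; beyond, the track goes on level
- jar_lid: round black plastic storage-jar lid, 104 mm across, with a small round knob and no lugs or wing: not wanted, leave it alone; origin at the centre of its underside
- bowl: white ceramic bowl, 170 mm across, 60 high; origin under its centre; leave alone
- mug: white mug, 80 mm across, 90 high; origin under its centre; leave alone
- spice_jar: small jar, 48 mm across, 100 high; origin under its centre; leave alone
- carrot: a carrot, about 170 mm long, 28 thick, lying on the worktop; origin under its middle; leave alone
- spoon: a serving spoon with a wooden handle, about 170 mm long, lying on the worktop; leave alone
Things that resemble listed ones, but are neither listed nor needed, are in the scene too. What is shaped like the cap but orange or yellow is not meant.

How it is judged:
On the way:
1. the cap is lowered through the notches, its lugs on the track (cap origin between 49.5 and 54.5 mm above the spiraliser's underside, within 5 mm of the opening's axis) (z of cap in the frame of spiraliser between 0.0495 and 0.0545 m and horizontal distance between cap and opening below 0.005 m), for 0.2 s.
At the end, for the whole second after the job is handed in: the cap has dropped into its detent (origin less than 48.5 mm above the spiraliser's underside), within 5 mm of the opening's axis, upright within 0.09 rad, at rest (z of cap in the frame of spiraliser below 0.0485 m and horizontal distance between cap and opening below 0.005 m and angle between cap's own z axis and vertical below 0.09 rad and linear speed of cap below 0.02 m/s); the robot touches nothing.
It fails at once if the cap is forced against the spiraliser with more than 40 N (contact force between cap and spiraliser above 40 N).
It fails at once if the robot pushes against the spiraliser with more than 15 N (contact force between any of the fingers, the arm and spiraliser above 15 N).
It fails at once if another loose thing on the worktop is moved by more than 30 mm (distance of any of jar_lid, bowl, mug, spice_jar, carrot, spoon from where it was at the start of the episode above 0.03 m).
It also fails if it takes over 72 s, if anything falls off the work surface, if the arm or the gripper's body presses on something with over 40 N, if the wrist force passes 120 N, or if a joint passes its speed limit or range.

## Working session

There is one attempt and no reset: what is moved stays moved. The work goes in short steps, Python scripts to look and compute and a tool call to move; the robot and the scene stay as the last step left them, time stands still between calls to the robot, and variables do not carry over. Pictures are saved under pics/ and viewed, and the job is handed in when it is done.

Besides the shell and the picture viewer there is one more tool, called after "Request:" as name(argument=value, ...) on one line, values as JSON. arm_command: Moves the arm, as the interface text tells. Its arguments: {"type":"object","properties":{"commands":{"type":"array"},"grip_force":{"type":"number"}},"required":["commands"]}

```bash
mkdir -p pics; ls; cat > h.py <<'E'
import numpy as np, cv2, pickle
from rig import manip
def grab(n,tag):
    im=manip.get_image(n); cv2.imwrite(f'pics/{tag}.png',cv2.cvtColor(im['pixels'],cv2.COLOR_RGB2BGR))
    pickle.dump(im,open(f'{tag}.pkl','wb')); return im
def load(tag): return pickle.load(open(f'{tag}.pkl','rb'))
def ray(im,u,v,fish=False):
    K=im['intrinsics']; x=(u-K[0,2])/K[0,0]; y=(v-K[1,2])/K[1,1]
    if fish:
        r=np.hypot(x,y); d=np.array([np.sin(r)*x/r,np.sin(r)*y/r,np.cos(r)]) if r>1e-9 else np.array([0,0,1.])
    else: d=np.array([x,y,1.])
    R=np.array(im['R']);t=np.array(im['t']); return -R.T@t, R.T@d
def atz(im,u,v,z,fish=False):
    o,d=ray(im,u,v,fish); return o+d*(z-o[2])/d[2]
def tri(rs):
    A=np.zeros((3,3));b=np.zeros(3)
    for o,d in rs:
        d=d/np.linalg.norm(d);P=np.eye(3)-np.outer(d,d);A+=P;b+=P@o
    x=np.linalg.solve(A,b); return x,[np.linalg.norm((np.eye(3)-np.outer(d,d)/(d@d))@(x-o)) for o,d in rs]
def depth(im,u,v,fish=False):
    o,d=ray(im,u,v,fish); z=im['range_z'][int(round(v)),int(round(u))]
    return o+d*z/( (np.array(im['R'])@d)[2])
def proj(im,X,fish=False):
    c=np.array(im['R'])@X+np.array(im['t']);K=im['intrinsics']
    if fish:
        r=np.hypot(c[0],c[1]);th=np.arctan2(r,c[2]);p=c[:2]/r*th
    else:p=c[:2]/c[2]
    return np.array([K[0,0]*p[0]+K[0,2],K[1,1]*p[1]+K[1,2]])
E
python3 - <<'E'
from h import *
for n in ('scene','side','wrist'):
    im=grab(n,n+'0'); print(n,im['intrinsics'].round(1).tolist(),(-np.array(im['R']).T@im['t']).round(3))
print(manip.get_state())
E
```

```text
pics
scene [[529.3, 0.0, 282.3], [0.0, 529.3, 209.3], [0.0, 0.0, 1.0]] [ 1.404 -0.594  1.632]
side [[507.7, 0.0, 271.9], [0.0, 507.7, 211.4], [0.0, 0.0, 1.0]] [-0.027  0.971  0.796]
wrist [[325.2, 0.0, 282.6], [0.0, 325.2, 205.9], [0.0, 0.0, 1.0]] [ 0.221 -0.535  0.374]
{'clock': 0.15, 'qpos': array([-1.42499356e+00,  2.76443226e-01,  1.50580651e+00, -3.42193881e-05,
        1.36071002e+00, -1.21011681e-01]), 'qd': array([ 2.07277332e-03, -2.85684297e-03, -2.94554904e-03,  7.52699887e-05,
       -1.59161792e-03,  2.13326763e-04]), 'effort': array([ 1.78499198e-03, -4.17144763e+01, -2.46032488e+01,  6.73659520e-05,
        7.64679367e-03, -1.60284475e-05]), 'position': array([ 0.15152898, -0.55430272,  0.2476564 ]), 'ee_rot': array([ 0.5623936 , -0.56173551,  0.42940343, -0.42869494]), 'contact_force': array([-0.00909595,  0.38535593, -0.73679   ]), 'moment': array([-0.01949722,  0.04977212, -0.01550949]), 'width': 0.08528451746046534}
```

View pics/scene0.png

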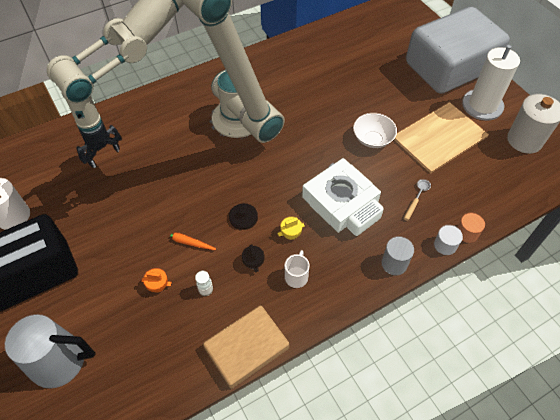

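View pics/side0.png

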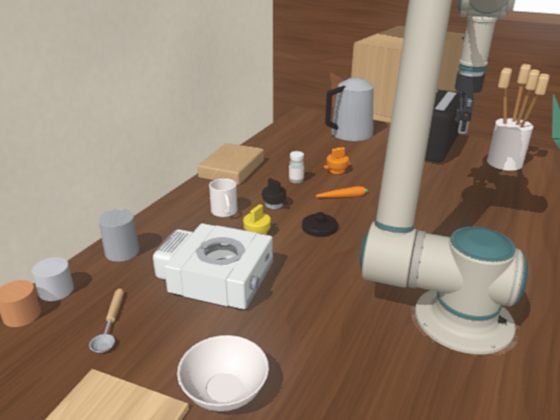

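View pics/wrist0.png

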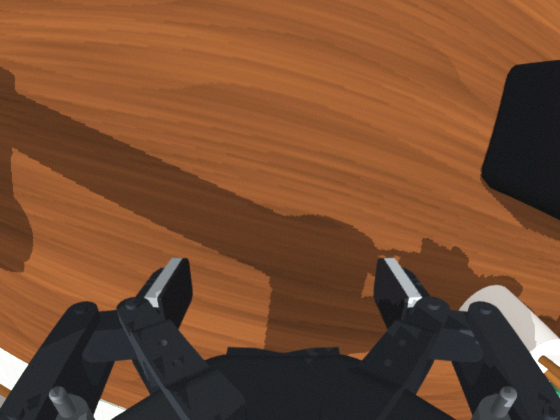

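The scene view shows the black cap at about (253,257), with the spiraliser opening at (342,188). The side view shows them at (274,193) and (218,250). I'll enlarge both.

```bash
python3 - <<'E'
import cv2,numpy as np
a=cv2.imread('pics/scene0.png');b=cv2.imread('pics/side0.png')
c=lambda i,x,y,w,h,s:cv2.resize(i[y:y+h,x:x+w],None,fx=s,fy=s,interpolation=cv2.INTER_CUBIC)
A=c(a,228,235,50,50,8);B=c(b,250,170,50,50,8)
cv2.imwrite('pics/cap_crops.png',np.hstack([A,B]))
A=c(a,295,150,100,90,4);B=c(b,150,215,100,90,4)
cv2.imwrite('pics/sp_crops.png',np.hstack([A,B]))
E
```

```text
(no output)
```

View pics/cap_crops.png

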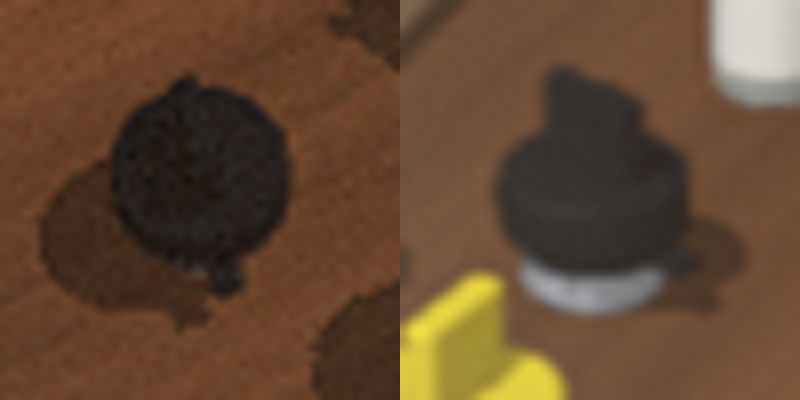

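View pics/sp_crops.png

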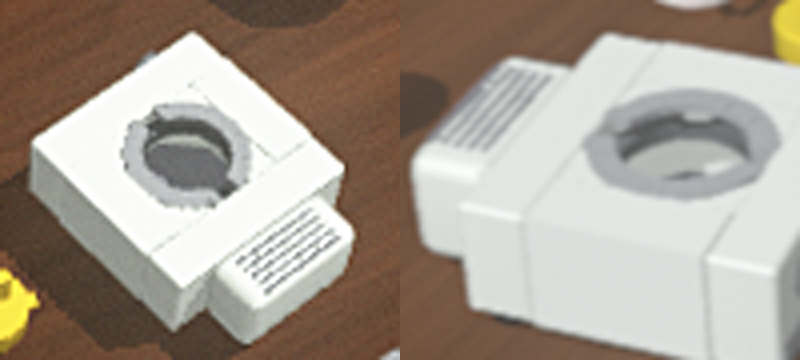

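```bash
python3 - <<'E'
from h import *
s=load('scene0');d=load('side0')
print('opening tri',tri([ray(s,342,188.8),ray(d,220.5,250.5)]), atz(s,342,188.8,.0905))
a=atz(s,332.5,179.5,.0905);b=atz(s,351.2,197.5,.0905);print('notches',a,b,np.linalg.norm(a-b),np.arctan2(*(b-a)[1::-1]))
a=atz(s,251.2,245.6,.043);b=atz(s,256.5,270.2,.043);print('lugs',a,b,np.linalg.norm(a-b),np.arctan2(*(b-a)[1::-1]),(a+b)/2)
print('cap disc tri', tri([ray(s,253,257),ray(d,274,194)]),atz(s,253,257,.06))
print('depth',depth(s,253,257),depth(d,274,198), depth(s,320,182))
print(depth(s,244,216),depth(s,290,228))
E
```

```text
opening tri (array([0.56278706, 0.13596178, 0.08661012]), [np.float64(0.0009096438154875164), np.float64(0.0009096438154874729)]) [0.56565286 0.13465202 0.0905    ]
notches [0.51426555 0.12754298 0.0905    ] [0.61319695 0.14211109 0.0905    ] 0.09999825749825961 0.146203975288076
lugs [ 0.58439865 -0.24443804  0.043     ] [ 0.67585182 -0.27312363  0.043     ] 0.09584646310609225 -0.303945182707023 [ 0.63012524 -0.25878083  0.043     ]
cap disc tri (array([ 0.62336743, -0.25867551,  0.03713269]), [np.float64(9.538251137673417e-05), np.float64(9.538251137666087e-05)]) [ 0.6346418  -0.26343738  0.06      ]
depth [ 0.64712056 -0.26880366  0.08550542] [ 0.60677803 -0.22748797  0.042539  ] [0.50474052 0.07990367 0.09640539]
[ 0.45583833 -0.20616688  0.02639689] [ 0.59227406 -0.09500986  0.0478099 ]
```

```bash
python3 - <<'E'
from h import *
from scipy.spatial.transform import Rotation as R
st=manip.get_state();q=st['ee_rot'];M=R.from_quat(np.r_[q[1:],q[0]]).as_matrix();print(M.round(3))
print('yaw x',np.arctan2(M[1,0],M[0,0]))
w=load('wrist0');Rw=np.array(w['R']);print('cam z in world',Rw[2].round(3),'cam x',Rw[0].round(3))
c=-Rw.T@w['t'];print('cam in tool',M.T@(c-st['position']))
E
```

```text
[[ 0.264 -0.     0.965]
 [-0.965  0.001  0.264]
 [-0.001 -1.     0.   ]]
yaw x -1.3039746347276913
cam z in world [-0.272 -0.072 -0.96 ] cam x [ 0.265 -0.964 -0.002]
cam in tool [-0.00032315 -0.12589301  0.07208458]
```

Request:
arm_command(commands=[[8.5,[2.65,1.64,0],0.14],[8.5,[2.65,1.64,0],0.14],[8.5,[2.65,1.64,0],0.14],[8.5,[2.65,1.64,0],0.14],[8.5,[2.65,1.64,0],0.14],[8.5,[2.65,1.64,0],0.14],[8.5,[2.65,1.64,0],0.14],[8.5,[2.65,1.64,0],0.14],[8.5,[2.65,1.64,0],0.14],[8.5,[2.65,1.64,0],0.14],[8.5,[2.65,1.64,0],0.14],[8.5,[2.65,1.64,0],0.14]])

```text
clock: 1.35
position: [0.4705, -0.3569, 0.248]
ee_rot: [0.694, -0.694, -0.134, 0.134]
contact_force: [-0.0, -0.8, 0.0]
width: 0.0851
```

Request:
arm_command(commands=[[8.5,[2.65,1.64,0],0.145],[8.5,[2.65,1.64,0],0.145],[8.5,[2.65,1.64,0],0.145],[8.5,[2.65,1.64,0],0.145],[8.5,[2.65,1.64,0],0.145],[8.5,[2.65,1.64,0],0.145],[8.5,[0,0,0],0],[8.5,[0,0,0],0]])

```text
clock: 2.15
position: [0.6286, -0.259, 0.2475]
ee_rot: [0.575, -0.574, -0.412, 0.413]
contact_force: [-0.1, 0.4, -0.3]
width: 0.0851
```

```bash
cat >> h.py <<'E'
from scipy.spatial.transform import Rotation as Ro
def pose():
    st=manip.get_state();q=st['ee_rot'];M=Ro.from_quat(np.r_[q[1:],q[0]]).as_matrix()
    print('t',round(st['clock'],2),'p',st['position'].round(4),'yaw',np.arctan2(M[1,0],M[0,0]).round(4),'F',st['contact_force'].round(2),'M',st['moment'].round(3),'w',round(st['width'],4),'q6',st['qpos'][5].round(3),'tilt',M[:,1].round(4))
E
python3 - <<'E'
from h import *
pose(); grab('wrist','w1')
E
```

```text
t 2.15 p [ 0.6286 -0.259   0.2475] yaw 1.2463 F [-0.08  0.41 -0.34] M [-0.056  0.081  0.027] w 0.0851 q6 -1.739 tilt [-1.7e-03  3.0e-04 -1.0e+00]
```

View pics/w1.png

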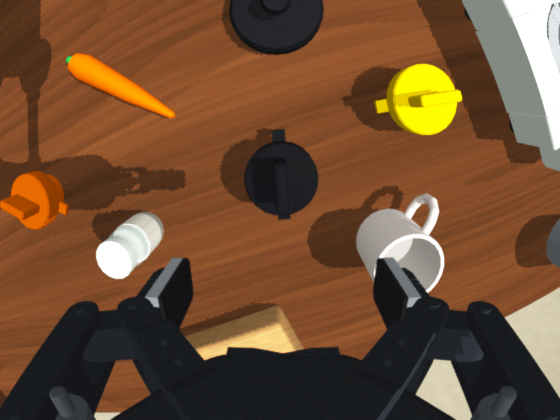

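The cap disc is at about (282,177), with its wing running from (280,155) to (284,215) and its far lug at (278,135). The mug is at (400,245), so I need to check clearance to it.

```bash
python3 - <<'E'
from h import *
im=cv2.imread('pics/w1.png')[115:235,215:350];g=np.clip(255*(im/255.)**.45,0,255).astype(np.uint8)
cv2.imwrite('pics/w1c.png',cv2.resize(g,None,fx=5,fy=5,interpolation=cv2.INTER_CUBIC))
w=load('w1')
for p in [(282,177),(282,190),(250,177),(410,220),(372,212),(379,262)]: print(p,depth(w,*p,fish=True).round(4))
E
```

```text
(282, 177) [ 0.6147 -0.2542  0.0869]
(282, 190) [ 0.626  -0.2579  0.0874]
(250, 177) [ 0.6108 -0.287   0.052 ]
(410, 220) [ 0.7166 -0.1332  0.0377]
(372, 212) [ 7.07e-01 -1.68e-01 -2.00e-04]
(379, 262) [ 0.6338 -0.2153  0.2485]
```

View pics/w1c.png

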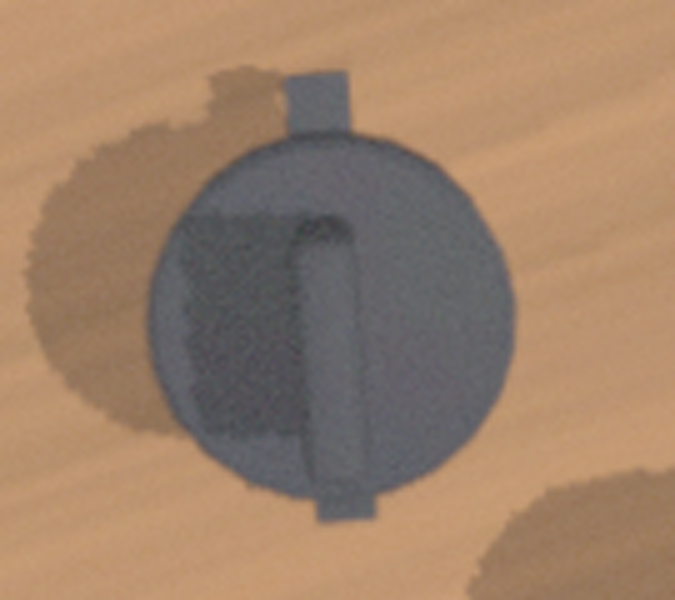

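```bash
python3 - <<'E'
from h import *
w=load('w1');s=load('scene0');d=load('side0')
P=lambda x,y:(215+x/5,115+y/5)
a=atz(w,*P(317,72),.028,True);b=atz(w,*P(346,520),.028,True)
print('lugs',a,b,(a+b)/2,np.linalg.norm(a-b),'yaw',np.arctan2(*(a-b)[1::-1])-np.pi)
l=atz(w,*P(148,312),.052,True);r=atz(w,*P(517,312),.052,True);print('disc lr',l,r,(l+r)/2,np.linalg.norm(l-r))
t=atz(w,*P(330,134),.052,True);print('disc top',t)
e=[P(326,235),P(341,482)]
a2,b2=[atz(w,*x,.088,True) for x in e];print('wing',a2,b2,(a2+b2)/2,np.linalg.norm(a2-b2),np.arctan2(*(b2-a2)[1::-1]))
# scene lugs
A=atz(s,251.2,245.6,.025);B=atz(s,256.5,270.2,.028);print('scene lugs',A,B,(A+B)/2,np.linalg.norm(A-B),np.arctan2(*(B-A)[1::-1]))
print('tri lug',tri([ray(w,*P(346,520),True),ray(s,256.8,271)]),tri([ray(w,*P(317,72),True),ray(s,250.8,244.8)]))
# mug pointcloud
m=[]
for v in range(180,300,2):
  for u in range(330,450,2):
    X=depth(w,u,v,True)
    if .05<X[2]<.1: m.append(X)
m=np.array(m);y=m[m[:,0]>.68] if len(m) else m
c=(l+r)/2;dd=np.hypot(*(m[:,:2]-c[:2]).T);print('mug pts',len(m),'nearest',dd.min(),m[dd.argmin()])
# top of wing median height
z=[depth(w,282+i,190+j,True)[2] for i in (-1,0,1) for j in range(-15,15)];print(np.median(z))
E
```

```text
lugs [ 0.57567724 -0.24517125  0.028     ] [ 0.6717805  -0.27081584  0.028     ] [ 0.62372887 -0.25799354  0.028     ] 0.09946598376334247 yaw -0.26076803918947844
disc lr [ 0.60943625 -0.29234896  0.052     ] [ 0.63316272 -0.22160174  0.052     ] [ 0.62129949 -0.25697535  0.052     ] 0.07461979759361971
disc top [ 0.58718701 -0.24602587  0.052     ]
wing [ 0.60114334 -0.25128452  0.088     ] [ 0.64535922 -0.26327933  0.088     ] [ 0.62325128 -0.25728193  0.088     ] 0.045813965861011885 -0.26490298642881266
scene lugs [ 0.57511718 -0.24047622  0.025     ] [ 0.66898034 -0.27009283  0.028     ] [ 0.62204876 -0.25528453  0.0265    ] 0.09847048233678181 -0.3056425821024474
tri lug (array([ 0.67192606, -0.27071142,  0.02771107]), [np.float64(0.00014390899530337758), np.float64(0.00014390899530340314)]) (array([ 0.57600104, -0.24364794,  0.03460901]), [np.float64(0.001469772974663609), np.float64(0.00146977297466371)])
mug pts 659 nearest 0.11846419322318216 [ 0.71520244 -0.18475347  0.08557619]
0.08813470219654468
```

Request:
arm_command(commands=[[8.5,[-0.5,0.13,0],0.063],[8.5,[0,0,0],0],[8.5,[0,0,-3],0],[8.5,[0,0,-3],0],[8.5,[0,0,-3],0],[8.5,[0,0,-3],0],[8.5,[0,0,-2],0],[8.5,[0,0,-2],0],[8.5,[0,0,0],0],[8.5,[0,0,0],0]])

```text
clock: 3.2
position: [0.6233, -0.2588, 0.0886]
ee_rot: [0.561, -0.561, -0.43, 0.43]
contact_force: [0.2, -0.4, 1.0]
width: 0.0849
```

```bash
python3 - <<'E'
from h import *
pose(); grab('wrist','w2')
E
```

```text
t 3.2 p [ 0.6233 -0.2588  0.0886] yaw 1.3072 F [ 0.24 -0.45  0.95] M [-0.025  0.001 -0.001] w 0.0849 q6 -1.804 tilt [-1.e-04  1.e-04 -1.e+00]
```

View pics/w2.png

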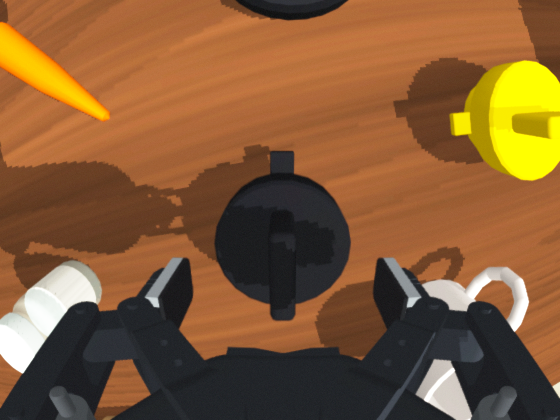

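The wing sits between the pads at (283,280) and is parallel to them. Next I lower and close.

Request:
arm_command(commands=[[8.5,[0,0.1,-1.4],0],[8.5,[0,0,0],0],[3.0,[0,0,0],0],[1.0,[0,0,0],0],[0.8,[0,0,0],0],[0.8,[0,0,0],0],[0.8,[0,0,0],0],[0.8,[0,0,0],0],[0.8,[0,0,0],0],[0.8,[0,0,0],0]], grip_force=40)

```text
clock: 4.25
position: [0.6236, -0.2573, 0.0743]
ee_rot: [-0.561, 0.561, 0.43, -0.43]
contact_force: [-0.5, -0.4, -0.1]
width: 0.0115
```

```bash
python3 - <<'E'
from h import *
pose()
E
```

```text
t 4.25 p [ 0.6236 -0.2573  0.0743] yaw 1.309 F [-0.46 -0.38 -0.11] M [-0.097 -0.021  0.021] w 0.0115 q6 -1.803 tilt [ 1.e-04 -1.e-04 -1.e+00]
```

Request:
arm_command(commands=[[0.8,[0,0,1],0],[0.8,[0,0,2],0],[0.8,[0,0,3],0],[0.8,[0,0,3],0],[0.8,[0,0,3],0],[0.8,[0,0,3],0],[0.8,[0,0,2.5],0],[0.8,[0,0,0],0]])

```text
clock: 5.05
position: [0.6252, -0.2579, 0.2538]
ee_rot: [-0.558, 0.563, 0.432, -0.429]
contact_force: [-0.3, -0.2, -3.0]
width: 0.0117
```

```bash
python3 - <<'E'
from h import *
pose(); grab('wrist','w3')
E
```

```text
t 5.05 p [ 0.6252 -0.2579  0.2538] yaw 1.3091 F [-0.32 -0.19 -3.  ] M [-0.093 -0.016  0.004] w 0.0117 q6 -1.803 tilt [ 0.0072 -0.0035 -1.    ]
```

View pics/w3.png

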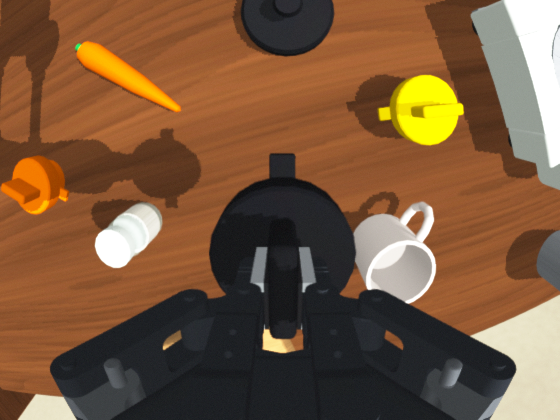

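The cap is lifted and upright, with its lug at (283,165). Weight is about 3 N. Next I move beside the opening so the wrist camera can measure it.

Request:
arm_command(commands=[[0.8,[0.3,2,0],0.034],[0.8,[0.6,3.6,0],0.034],[0.8,[0.6,3.6,0],0.034],[0.8,[0.6,3.6,0],0.034],[0.8,[0.6,3.6,0],0.034],[0.8,[0.6,3.6,0],0.034],[0.8,[0.6,3.6,0],0.034],[0.8,[0.6,3.6,0],0.034],[0.8,[0.6,3.6,0],0.034],[0.8,[0.6,3.6,0],0.034],[0.8,[0.6,3.6,0],0.034],[0.8,[0.6,3.2,0],0.034]])

```text
clock: 6.3
position: [0.6908, 0.1578, 0.2462]
ee_rot: [0.463, -0.46, -0.535, 0.537]
contact_force: [-0.4, -0.3, -3.3]
width: 0.0114
```

Request:
arm_command(commands=[[0.8,[0,0,0],0],[0.8,[0,0,0],0],[0.8,[0,0,0],0]])

```text
clock: 6.6
position: [0.6915, 0.1545, 0.2475]
ee_rot: [0.463, -0.461, -0.534, 0.536]
contact_force: [0.0, -0.5, -4.1]
width: 0.0112
```

```bash
python3 - <<'E'
from h import *
pose(); grab('wrist','w4')
E
```

```text
t 6.6 p [0.6915 0.1545 0.2475] yaw 1.7172 F [ 0.01 -0.52 -4.08] M [-0.048 -0.018 -0.022] w 0.0112 q6 -1.595 tilt [-3.5e-03 -9.0e-04 -1.0e+00]
```

View pics/w4.png

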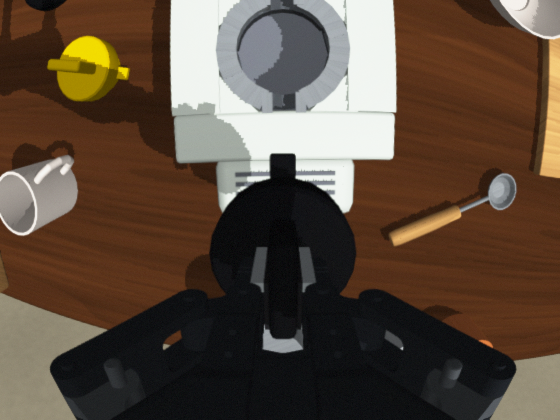

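```bash
python3 - <<'E'
from h import *
im=cv2.imread('pics/w4.png')[0:170,165:405]
cv2.imwrite('pics/w4c.png',cv2.resize(np.clip(255*(im/255.)**.6,0,255).astype(np.uint8),None,fx=3.3,fy=3.3,interpolation=cv2.INTER_CUBIC))
E
```

```text
(no output)
```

View pics/w4c.png

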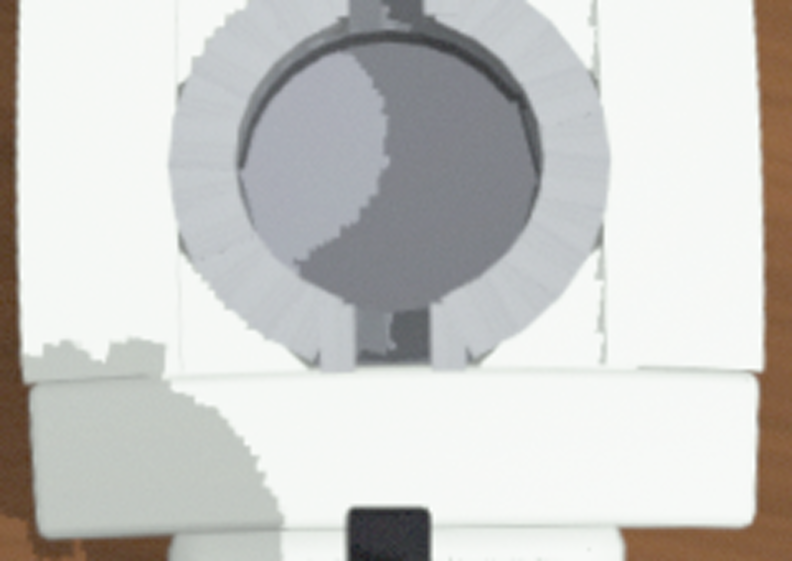

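```bash
python3 - <<'E'
from h import *
w=load('w4');s=load('scene0');d=load('side0')
P=lambda x,y:(165+x/3.3,y/3.3)
A=lambda x,y,z=.0905:atz(w,*P(x,y),z,True)
l,r=A(238,165),A(543,165);print('open',l,r,(l+r)/2,np.linalg.norm(l-r))
l,r=A(169,165),A(610,165);print('flange',l,r,(l+r)/2,np.linalg.norm(l-r))
c=[A(354,303),A(432,303),A(350,22),A(424,22)];print('corners',[x.round(4) for x in c])
n1=(c[0]+c[1])/2;n2=(c[2]+c[3])/2;print('mid',(n1+n2)/2,np.linalg.norm(n1-n2),'yaw',np.arctan2(*(n1-n2)[1::-1]),np.linalg.norm(c[0]-c[1]),np.linalg.norm(c[2]-c[3]))
print('outer notch',A(393,368))
print('base front edge', A(30,384,.09),A(765,370,.09))
a,b=A(22,376,.09),A(763,368,.09);print(np.arctan2(*(b-a)[1::-1]))
for p in [(190,165),(580,165),(300,320),(500,320),(60,200),(700,200)]: print(depth(w,*P(*p),True).round(4))
lug=P(389,507);print('lug px',lug)
# circle fit opening
pts=np.array([A(*p) for p in [(238,165),(252,215),(543,165),(525,222),(354,303),(432,303),(350,22),(424,22),(285,72)]])
M=np.c_[2*pts[:,:2],np.ones(len(pts))];x=np.linalg.lstsq(M,(pts[:,:2]**2).sum(1),rcond=None)[0];print('circ',x[:2],np.sqrt(x[2]+x[0]**2+x[1]**2))
E
```

```text
open [0.57026486 0.09752388 0.0905    ] [0.55850297 0.17619101 0.0905    ] [0.56438391 0.13685744 0.0905    ] 0.07954155409860753
flange [0.57196493 0.07916889 0.0905    ] [0.55486898 0.19374562 0.0905    ] [0.56341695 0.13645726 0.0905    ] 0.11584514412710656
corners [array([0.6034, 0.1331, 0.0905]), array([0.6004, 0.1531, 0.0905]), array([0.5266, 0.1205, 0.0905]), array([0.5238, 0.1397, 0.0905])]
mid [0.56354497 0.13658642 0.0905    ] 0.07779543705919968 yaw 0.16767080900710243 0.020230295694396005 0.01940053112390029
outer notch [0.61894419 0.14561611 0.0905    ]
base front edge [0.6346227  0.04861439 0.09      ] [0.60115526 0.24519279 0.09      ]
1.7301721502942022
[0.5715 0.0848 0.0905]
[0.5566 0.1858 0.0909]
[0.6097 0.1198 0.0901]
[0.6019 0.1713 0.0901]
[0.5838 0.0506 0.0908]
[0.5592 0.2191 0.0915]
lug px (282.8787878787879, 153.63636363636365)
circ [0.56369607 0.13705098] 0.03946437304106749
```

```bash
python3 - <<'E'
from h import *
for tag,p,y in (('w4',np.array([0.6915,.1545,.2475]),1.7172),('w3',np.array([0.6252,-.2579,.2538]),1.3091)):
    w=load(tag)
    for uv in [(282.9,153.8)]:
        for zz in (.046,):
            X=atz(w,*uv,p[2]-zz,True)-p; z=np.array([-np.sin(y),np.cos(y)]);x=np.array([np.cos(y),np.sin(y)])
            print(tag,'along',X[:2]@z,'lat',X[:2]@x)
im=cv2.imread('pics/w4.png')
g=np.clip(255*(im[140:345,200:370]/255.)**.4,0,255).astype(np.uint8)
cv2.imwrite('pics/w4d.png',cv2.resize(g,None,fx=2.9,fy=2.9,interpolation=cv2.INTER_CUBIC))
E
```

```text
w4 along 0.04955163259320519 lat 0.00065986254976873
w3 along 0.04934647188081597 lat 0.0007625432477967029
```

View pics/w4d.png

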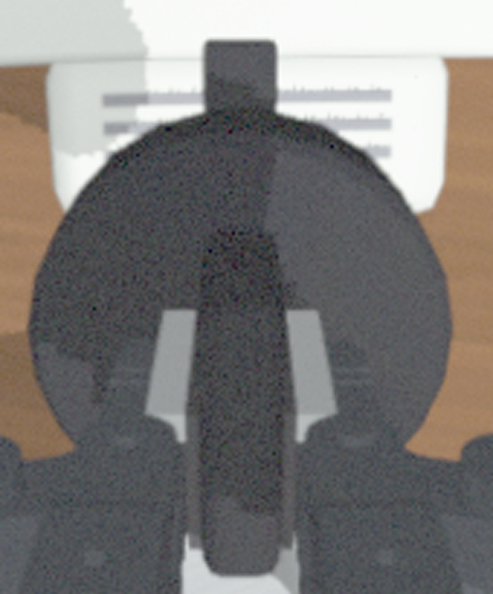

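Request:
arm_command(commands=[[0.8,[-2,-0.3,0],0.017],[0.8,[-3.5,-0.5,0],0],[0.8,[-3.5,-0.5,0],0],[0.8,[-2.8,-0.4,0],0],[0.8,[-1,-0.1,0],0],[0.8,[0,0,-2],0],[0.8,[0,0,-3],0],[0.8,[0,0,-1.8],0],[0.8,[0,0,0],0],[0.8,[0,0,0],0],[0.8,[0,0,0],0]])

```text
clock: 7.75
position: [0.5661, 0.1367, 0.1828]
ee_rot: [-0.457, 0.458, 0.54, -0.538]
contact_force: [1.0, 0.7, -4.0]
width: 0.0115
```

```bash
python3 - <<'E'
from h import *
pose(); grab('wrist','w5'); grab('side','s5')
im=cv2.imread('pics/s5.png')[150:310,140:300];cv2.imwrite('pics/s5c.png',cv2.resize(im,None,fx=3.7,fy=3.7,interpolation=cv2.INTER_CUBIC))
E
```

```text
t 7.75 p [0.5661 0.1367 0.1828] yaw 1.7335 F [ 0.97  0.7  -3.99] M [0.035 0.006 0.016] w 0.0115 q6 -1.616 tilt [ 3.3e-03  5.0e-04 -1.0e+00]
```

View pics/w5.png

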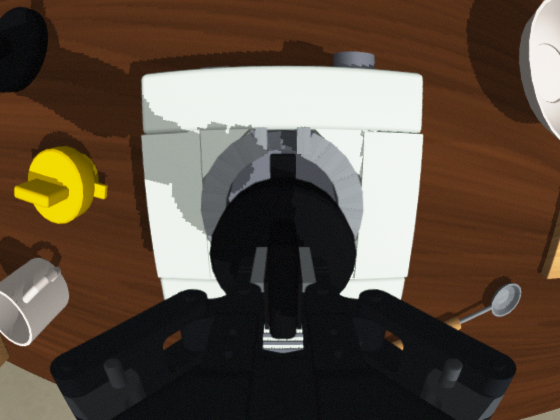

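View pics/s5c.png

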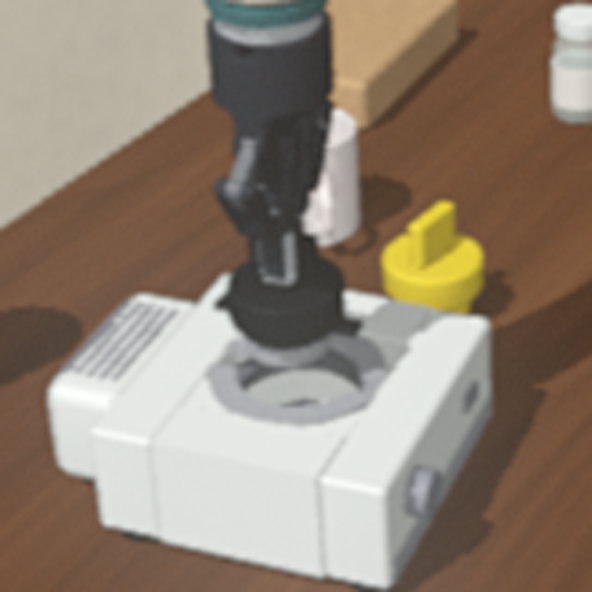

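```bash
python3 - <<'E'
from h import *
pose()
E
```

```text
t 7.85 p [0.5657 0.1368 0.1828] yaw 1.7338 F [ 1.18  0.78 -3.41] M [-0.008  0.001  0.027] w 0.011 q6 -1.616 tilt [ 3.e-03  5.e-04 -1.e+00]
```

Request:
arm_command(commands=[[0.8,[0,0,-1],0],[0.8,[0,0,-1],0],[0.8,[0,0,0],0],[0.8,[0,0,0],0],[0.8,[0,0,0],0]])

```text
clock: 8.35
position: [0.5648, 0.1369, 0.1613]
ee_rot: [-0.458, 0.458, 0.539, -0.539]
contact_force: [-0.1, -0.2, -3.9]
width: 0.0115
```

```bash
python3 - <<'E'
from h import *
pose()
E
```

```text
t 8.35 p [0.5648 0.1369 0.1613] yaw 1.7341 F [-0.13 -0.22 -3.87] M [-0.009 -0.015 -0.076] w 0.0115 q6 -1.616 tilt [ 2.e-04  1.e-04 -1.e+00]
```

Request:
arm_command(commands=[[0.8,[-0.13,-0.06,0],0],[0.8,[0,0,-0.8],0],[0.8,[0,0,-0.7],0],[0.8,[0,0,0],0],[0.8,[0,0,0],0],[0.8,[0,0,0],0]])

```text
clock: 8.95
position: [0.5635, 0.1362, 0.1464]
ee_rot: [-0.458, 0.458, 0.539, -0.539]
contact_force: [0.2, 1.0, -4.9]
width: 0.0112
```

```bash
python3 - <<'E'
from h import *
pose(); grab('wrist','w6')
im=cv2.imread('pics/w6.png')[100:260,190:380];cv2.imwrite('pics/w6c.png',cv2.resize(np.clip(255*(im/255.)**.5,0,255).astype(np.uint8),None,fx=3.7,fy=3.7,interpolation=cv2.INTER_CUBIC))
E
```

```text
t 8.95 p [0.5635 0.1362 0.1464] yaw 1.734 F [ 0.23  0.98 -4.9 ] M [ 0.014 -0.038 -0.011] w 0.0112 q6 -1.617 tilt [ 3.e-04  1.e-04 -1.e+00]
```

View pics/w6c.png

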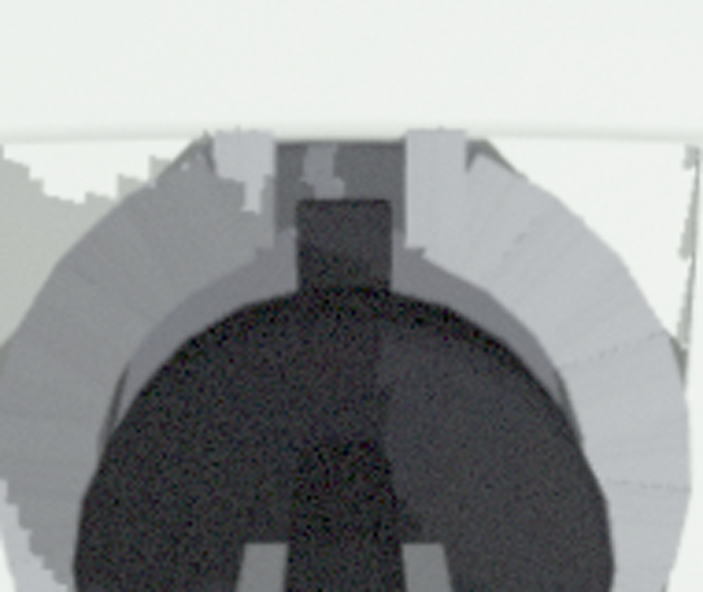

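The lug, crop columns 297–391, is centred in the notch, 275–407. I continue lowering gently.

Request:
arm_command(commands=[[0.8,[0,0,-0.5],0],[0.8,[0,0,-0.4],0],[0.8,[0,0,0],0],[0.8,[0,0,0],0]])

```text
clock: 9.4
position: [0.5631, 0.1362, 0.1371]
ee_rot: [0.458, -0.457, -0.539, 0.539]
contact_force: [0.4, -0.9, -3.4]
width: 0.0111
```

Request:
arm_command(commands=[[0.8,[0,0,-0.4],0],[0.8,[0,0,-0.3],0],[0.8,[0,0,0],0],[0.8,[0,0,0],0]])

```text
clock: 9.8
position: [0.5633, 0.1362, 0.1302]
ee_rot: [0.458, -0.458, -0.539, 0.539]
contact_force: [-0.6, -0.1, -4.3]
width: 0.0117
```

```bash
python3 - <<'E'
from h import *
pose()
E
```

```text
t 9.8 p [0.5633 0.1362 0.1302] yaw 1.734 F [-0.57 -0.15 -4.29] M [ 0.     0.011 -0.028] w 0.0117 q6 -1.617 tilt [-2.e-04  1.e-04 -1.e+00]
```

Request:
arm_command(commands=[[0.8,[0,0,-0.2],0],[0.8,[0,0,-0.1],0],[0.8,[0,0,0],0],[0.8,[0,0,0],0]])

```text
clock: 10.2
position: [0.5634, 0.1362, 0.1273]
ee_rot: [-0.458, 0.458, 0.539, -0.539]
contact_force: [-0.9, 0.8, -3.1]
width: 0.0111
```

Request:
arm_command(commands=[[0.8,[0,0,-0.05],0],[0.8,[0,0,0],0],[0.8,[0,0,0],0]])

```text
clock: 10.5
position: [0.5633, 0.1362, 0.1268]
ee_rot: [-0.458, 0.458, 0.539, -0.539]
contact_force: [-0.8, -0.3, -3.4]
width: 0.011
```

Request:
arm_command(commands=[[0.8,[0,0,-0.05],0],[0.8,[0,0,0],0],[0.8,[0,0,0],0]])

```text
clock: 10.8
position: [0.5634, 0.1362, 0.1264]
ee_rot: [-0.458, 0.458, 0.539, -0.539]
contact_force: [1.3, 1.3, -3.8]
width: 0.0115
```

Request:
arm_command(commands=[[0.8,[0,0,-0.05],0],[0.8,[0,0,0],0],[0.8,[0,0,0],0]])

```text
clock: 11.1
position: [0.5635, 0.1362, 0.1263]
ee_rot: [-0.457, 0.458, 0.539, -0.539]
contact_force: [0.3, 0.3, 0.7]
width: 0.0114
```

Request:
arm_command(commands=[[0.8,[0,0,-0.05],0],[0.8,[0,0,0],0],[0.8,[0,0,0],0]])

```text
clock: 11.4
position: [0.5636, 0.1362, 0.1262]
ee_rot: [-0.457, 0.458, 0.539, -0.539]
contact_force: [-0.4, -0.5, 5.4]
width: 0.0112
```

The cap contacted the track at TCP z 0.1262, which puts its origin at about 52 mm. I now turn clockwise under light pressure.

Request:
arm_command(commands=[[0.8,[0,0,0],-0.03],[0.8,[0,0,0],-0.04],[0.8,[0,0,0],-0.04],[0.8,[0,0,0],-0.04],[0.8,[0,0,0],0]])

```text
clock: 11.9
position: [0.5638, 0.1364, 0.1262]
ee_rot: [-0.496, 0.497, 0.504, -0.503]
contact_force: [-1.2, 0.3, 6.7]
width: 0.0112
```

```bash
python3 - <<'E'
from h import *
pose()
E
```

```text
t 11.9 p [0.5638 0.1364 0.1262] yaw 1.5837 F [-1.15  0.31  6.74] M [ 0.017  0.397 -0.013] w 0.0112 q6 -1.467 tilt [ 1.5e-03  5.0e-04 -1.0e+00]
```

Request:
arm_command(commands=[[0.8,[0,0,0],-0.06],[0.8,[0,0,0],-0.06],[0.8,[0,0,0],-0.06],[0.8,[0,0,0],-0.06],[0.8,[0,0,0],-0.06],[0.8,[0,0,0],0]])

```text
clock: 12.5
position: [0.5636, 0.1364, 0.1262]
ee_rot: [-0.566, 0.567, 0.424, -0.423]
contact_force: [-1.4, 0.1, 5.2]
width: 0.0113
```

```bash
python3 - <<'E'
from h import *
pose(); grab('wrist','w7')
im=cv2.imread('pics/w7.png')[80:350,130:430];cv2.imwrite('pics/w7c.png',cv2.resize(np.clip(255*(im/255.)**.5,0,255).astype(np.uint8),None,fx=2.2,fy=2.2,interpolation=cv2.INTER_CUBIC))
E
```

```text
t 12.5 p [0.5636 0.1364 0.1262] yaw 1.2833 F [-1.37  0.06  5.24] M [ 0.062  0.413 -0.164] w 0.0113 q6 -1.166 tilt [ 1.3e-03  5.0e-04 -1.0e+00]
```

View pics/w7c.png

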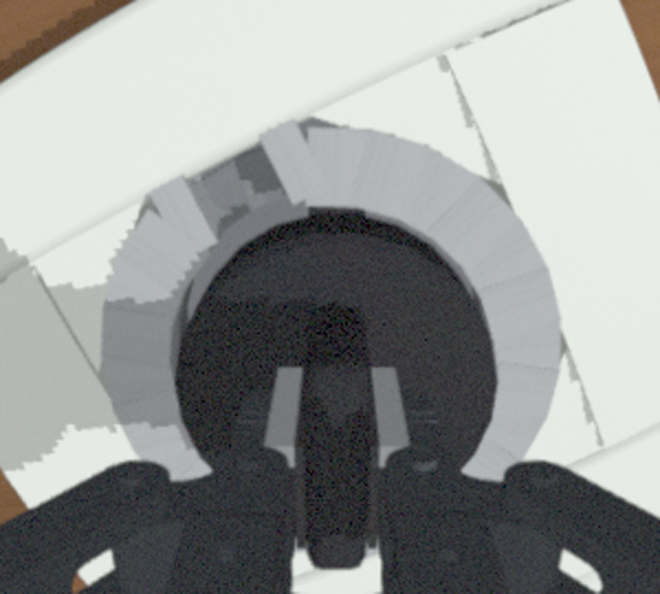

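The lugs are now under the flange and the wing stays aligned in the grip. The empty notch is at crop (240,185).

Request:
arm_command(commands=[[0.8,[0,0,0],-0.06],[0.8,[0,0,0],-0.06],[0.8,[0,0,0],-0.06],[0.8,[0,0,0],-0.06],[0.8,[0,0,0],-0.06],[0.8,[0,0,0],-0.06],[0.8,[0,0,0],-0.06],[0.8,[0,0,0],-0.06],[0.8,[0,0,0],0]])

```text
clock: 13.45
position: [0.5639, 0.1364, 0.1262]
ee_rot: [-0.651, 0.651, 0.277, -0.276]
contact_force: [-0.4, -0.2, 5.5]
width: 0.0112
```

```bash
python3 - <<'E'
from h import *
pose()
E
```

```text
t 13.45 p [0.5639 0.1364 0.1262] yaw 0.8034 F [-0.41 -0.19  5.51] M [ 0.084  0.227 -0.121] w 0.0112 q6 -0.686 tilt [ 1.9e-03  6.0e-04 -1.0e+00]
```

Request:
arm_command(commands=[[0.8,[0,0,0],-0.05],[0.8,[0,0,0],-0.05],[0.8,[0,0,0],-0.03],[0.8,[0,0,0],0]])

```text
clock: 13.85
position: [0.5637, 0.1362, 0.1262]
ee_rot: [-0.667, 0.667, 0.235, -0.233]
contact_force: [-1.4, 0.2, 5.6]
width: 0.0117
```

Request:
arm_command(commands=[[0.8,[0,0,0],-0.025],[0.8,[0,0,0],0],[0.8,[0,0,0],0]])

```text
clock: 14.15
position: [0.5636, 0.1361, 0.1262]
ee_rot: [-0.67, 0.67, 0.226, -0.225]
contact_force: [-1.0, -1.0, 5.2]
width: 0.0116
```

Request:
arm_command(commands=[[0.8,[0,0,0],-0.025],[0.8,[0,0,0],0],[0.8,[0,0,0],0]])

```text
clock: 14.45
position: [0.5636, 0.136, 0.1262]
ee_rot: [-0.673, 0.673, 0.218, -0.217]
contact_force: [-0.5, -0.5, 5.6]
width: 0.011
```

Request:
arm_command(commands=[[0.8,[0,0,0],-0.025],[0.8,[0,0,0],0],[0.8,[0,0,0],0]])

```text
clock: 14.75
position: [0.5638, 0.1362, 0.1261]
ee_rot: [-0.675, 0.676, 0.209, -0.208]
contact_force: [-1.1, 0.3, 4.9]
width: 0.0115
```

Request:
arm_command(commands=[[0.8,[0,0,0],-0.025],[0.8,[0,0,0],0],[0.8,[0,0,0],0]])

```text
clock: 15.05
position: [0.5639, 0.1364, 0.1262]
ee_rot: [-0.678, 0.678, 0.201, -0.2]
contact_force: [-1.3, -0.1, 5.6]
width: 0.0111
```

Request:
arm_command(commands=[[0.8,[0,0,0],-0.025],[0.8,[0,0,0],0],[0.8,[0,0,0],0]])

```text
clock: 15.35
position: [0.5639, 0.1365, 0.1261]
ee_rot: [0.681, -0.681, -0.193, 0.191]
contact_force: [-0.3, -0.6, 6.3]
width: 0.0115
```

Request:
arm_command(commands=[[0.8,[0,0,0],-0.025],[0.8,[0,0,0],0],[0.8,[0,0,0],0]])

```text
clock: 15.65
position: [0.5638, 0.1365, 0.1261]
ee_rot: [0.683, -0.683, -0.184, 0.183]
contact_force: [-1.1, 0.7, 5.9]
width: 0.0113
```

Request:
arm_command(commands=[[0.8,[0,0,0],-0.025],[0.8,[0,0,0],0],[0.8,[0,0,0],0]])

```text
clock: 15.95
position: [0.5639, 0.1365, 0.1259]
ee_rot: [0.685, -0.685, -0.175, 0.174]
contact_force: [-0.4, 1.3, 5.1]
width: 0.0116
```

Request:
arm_command(commands=[[0.8,[0,0,0],-0.025],[0.8,[0,0,0],0],[0.8,[0,0,0],0]])

```text
clock: 16.25
position: [0.5639, 0.1365, 0.1257]
ee_rot: [0.687, -0.687, -0.167, 0.166]
contact_force: [-0.4, 2.1, 4.9]
width: 0.0117
```

```bash
python3 - <<'E'
from h import *
pose()
E
```

```text
t 16.25 p [0.5639 0.1365 0.1257] yaw 0.4745 F [-0.43  2.12  4.91] M [ 0.164 -0.213  0.138] w 0.0117 q6 -0.357 tilt [ 1.6e-03  6.0e-04 -1.0e+00]
```

Request:
arm_command(commands=[[0.8,[0,0,0],-0.015],[0.8,[0,0,0],0],[0.8,[0,0,0],0]])

```text
clock: 16.55
position: [0.5639, 0.1366, 0.1256]
ee_rot: [0.689, -0.688, -0.162, 0.16]
contact_force: [0.7, 2.3, 5.2]
width: 0.0113
```

```bash
python3 - <<'E'
from h import *
pose()
E
```

```text
t 16.55 p [0.5639 0.1366 0.1256] yaw 0.4595 F [0.71 2.33 5.23] M [ 0.231 -0.224  0.272] w 0.0113 q6 -0.342 tilt [ 1.6e-03  6.0e-04 -1.0e+00]
```

From about 71° the height started creeping down and the resistance changed, so the lugs look to be at the pocket. Rather than force it, I slacken the grip so the cap can settle under its own weight.

Request:
arm_command(commands=[[1.5,[0,0,0],0],[1.5,[0,0,0],0],[1.5,[0,0,0],0],[1.5,[0,0,0],0]])

```text
clock: 16.95
position: [0.5629, 0.136, 0.1248]
ee_rot: [-0.689, 0.689, 0.16, -0.161]
contact_force: [0.0, -0.5, -0.4]
width: 0.0152
```

```bash
python3 - <<'E'
from h import *
pose(); w=grab('wrist','w8')
im=cv2.imread('pics/w8.png')[80:350,130:430];cv2.imwrite('pics/w8c.png',cv2.resize(np.clip(255*(im/255.)**.5,0,255).astype(np.uint8),None,fx=2.2,fy=2.2,interpolation=cv2.INTER_CUBIC))
w7=load('w7')
for t,i in(('w7',w7),('w8',w)):
  for p in [(230,250),(283,190),(335,250),(250,210),(320,210),(225,225),(345,225)]: print(t,p,depth(i,*p,True).round(4))
E
```

```text
t 16.95 p [0.5629 0.136  0.1248] yaw 0.4588 F [ 0.01 -0.46 -0.45] M [-0.067  0.021 -0.011] w 0.0152 q6 -0.342 tilt [-1.2e-03 -3.0e-04 -1.0e+00]
w7 (230, 250) [0.5515 0.1134 0.105 ]
w7 (283, 190) [0.5297 0.1473 0.1044]
w7 (335, 250) [0.5669 0.1637 0.1037]
w7 (250, 210) [0.5347 0.1294 0.1042]
w7 (320, 210) [0.544  0.1615 0.1045]
w7 (225, 225) [0.5386 0.1152 0.1039]
w7 (345, 225) [0.5552 0.1715 0.1038]
w8 (230, 250) [0.5375 0.1278 0.0997]
w8 (283, 190) [0.5479 0.168  0.0996]
w8 (335, 250) [0.5847 0.1526 0.1024]
w8 (250, 210) [0.5379 0.1517 0.0989]
w8 (320, 210) [0.5681 0.1675 0.1013]
w8 (225, 225) [0.5299 0.1391 0.0995]
w8 (345, 225) [0.5831 0.1661 0.101 ]
```

View pics/w8c.png

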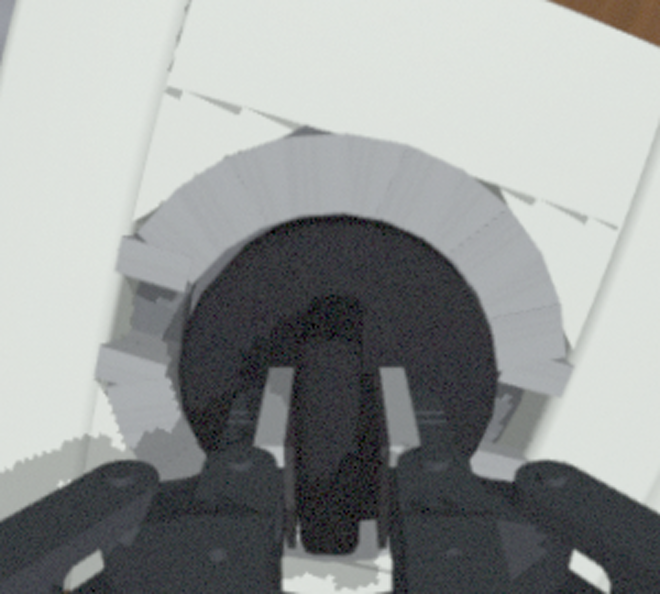

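```bash
cat >> h.py <<'E'
def disc(w,c=(.5637,.1367),zr=(.094,.108)):
    P=[]
    for v in range(170,262):
        for u in range(205,365):
            X=depth(w,u,v,True); r=np.hypot(X[0]-c[0],X[1]-c[1])
            if zr[0]<X[2]<zr[1] and r<.036: P.append(X)
    P=np.array(P)
    for _ in range(6):
        A=np.c_[P[:,0]-c[0],P[:,1]-c[1],np.ones(len(P))];s=np.linalg.lstsq(A,P[:,2],rcond=None)[0];e=P[:,2]-A@s
        P=P[abs(e)<max(2.0*e.std(),.0004)]
    print('disc n',len(P),'z at axis',s[2].round(4),'slope',s[:2].round(4),'res',e.std().round(5))
E
python3 - <<'E'
from h import *
disc(load('w6'),zr=(.115,.13));disc(load('w7'));disc(load('w8'))
E
```

```text
disc n 5706 z at axis 0.1245 slope [0.0066 0.0009] res 0.00045
disc n 5672 z at axis 0.1043 slope [ 0.0029 -0.0001] res 0.00044
disc n 5664 z at axis 0.1013 slope [ 0.0601 -0.0353] res 0.00047
```

The disc-top plane shows the cap half dropped. Height at the axis is 101.3 mm with a tilt of about 0.07 along the lug line, so one lug is in its pocket and the other is still on the track. I regrip lightly, turn a little further and release again.

Request:
arm_command(commands=[[0.8,[0,0,0],0],[0.8,[0,0,0],0],[0.8,[0,0,0],0],[0.8,[0,0,0],-0.02],[0.8,[0,0,0],0],[0.8,[0,0,0],0]], grip_force=20)

```text
clock: 17.6
position: [0.5632, 0.1362, 0.1251]
ee_rot: [0.69, -0.69, -0.154, 0.154]
contact_force: [-0.5, 0.4, -2.2]
width: 0.0118
```

```bash
python3 - <<'E'
from h import *
pose()
E
```

```text
t 17.6 p [0.5632 0.1362 0.1251] yaw 0.4389 F [-0.52  0.43 -2.18] M [ 0.028 -0.058  0.012] w 0.0118 q6 -0.322 tilt [-3.e-04 -0.e+00 -1.e+00]
```

Request:
arm_command(commands=[[1.6,[0,0,0],0],[1.6,[0,0,0],0],[1.6,[0,0,0],0],[1.6,[0,0,0],0]])

```text
clock: 18.0
position: [0.5634, 0.1362, 0.1255]
ee_rot: [-0.69, 0.69, 0.154, -0.154]
contact_force: [-0.6, -0.0, -0.6]
width: 0.016
```

```bash
python3 - <<'E'
from h import *
pose(); w=grab('wrist','w9'); disc(w)
E
```

```text
t 18.0 p [0.5634 0.1362 0.1255] yaw 0.439 F [-0.64 -0.01 -0.56] M [-0.002 -0.007  0.022] w 0.016 q6 -0.322 tilt [ 5.e-04  1.e-04 -1.e+00]
disc n 5653 z at axis 0.1013 slope [ 0.0519 -0.0409] res 0.00047
```

Request:
arm_command(commands=[[0.8,[0,0,0],0],[0.8,[0,0,0],0],[0.8,[0,0,0],-0.025],[0.8,[0,0,0],0],[0.8,[0,0,0],0]])

```text
clock: 18.55
position: [0.5631, 0.136, 0.1253]
ee_rot: [-0.692, 0.692, 0.145, -0.145]
contact_force: [-1.1, -0.6, 1.5]
width: 0.0119
```

```bash
python3 - <<'E'
from h import *
pose()
E
```

```text
t 18.55 p [0.5631 0.136  0.1253] yaw 0.414 F [-1.08 -0.55  1.53] M [-0.014  0.273  0.034] w 0.0119 q6 -0.297 tilt [-4.e-04 -3.e-04 -1.e+00]
```

Request:
arm_command(commands=[[1.6,[0,0,0],0],[1.6,[0,0,0],0],[1.6,[0,0,0],0],[1.6,[0,0,0],0]])

```text
clock: 18.95
position: [0.5634, 0.1363, 0.1253]
ee_rot: [0.692, -0.692, -0.145, 0.145]
contact_force: [-0.5, -0.2, 0.1]
width: 0.0157
```

```bash
python3 - <<'E'
from h import *
pose(); w=grab('wrist','w10'); disc(w)
im=cv2.imread('pics/w10.png')[80:350,130:430];cv2.imwrite('pics/w10c.png',cv2.resize(np.clip(255*(im/255.)**.5,0,255).astype(np.uint8),None,fx=2.2,fy=2.2,interpolation=cv2.INTER_CUBIC))
E
```

```text
t 18.95 p [0.5634 0.1363 0.1253] yaw 0.414 F [-0.46 -0.25  0.13] M [0.014 0.023 0.02 ] w 0.0157 q6 -0.297 tilt [ 2.e-04  1.e-04 -1.e+00]
disc n 5654 z at axis 0.0983 slope [-0.0002 -0.0007] res 0.00046
```

View pics/w10c.png

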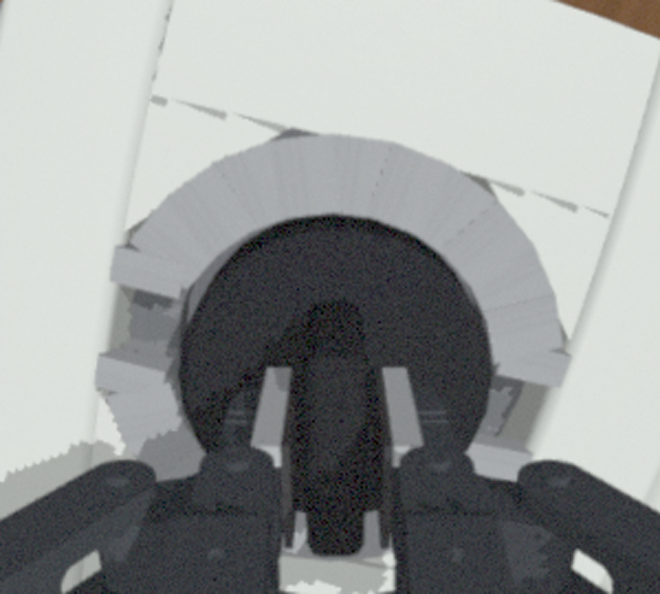

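The cap is down and level: the disc top is at 98.3 mm and the slope is about 0, which puts the origin at about 46 mm. Now I open and withdraw.

Request:
arm_command(commands=[[3,[0,0,0],0],[4,[0,0,0],0],[4,[0,0,0],0],[4,[0,0,1],0],[4,[0,0,2],0],[4,[0,0,3],0],[4,[0,0,3],0],[4,[0,0,3],0],[4,[0,0,0],0],[4,[0,0,0],0],[4,[0,0,0],0]])

```text
clock: 20.1
position: [0.5625, 0.1361, 0.2445]
ee_rot: [0.692, -0.692, -0.145, 0.146]
contact_force: [0.1, 0.1, -0.6]
width: 0.0399
```

```bash
python3 - <<'E'
from h import *
pose(); w=grab('wrist','w11'); disc(w); grab('side','s11'); grab('scene','sc11')
E
```

```text
t 20.1 p [0.5625 0.1361 0.2445] yaw 0.414 F [ 0.05  0.12 -0.64] M [ 0.024 -0.041 -0.019] w 0.0399 q6 -0.297 tilt [-1.7e-03 -2.0e-04 -1.0e+00]
disc n 3109 z at axis 0.0983 slope [-0.0009  0.0025] res 0.00051
```

View pics/w11.png

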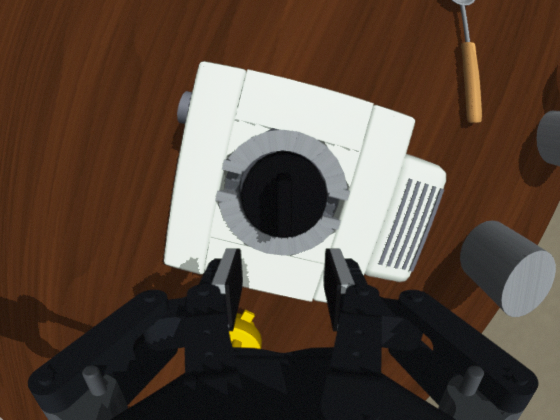

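View pics/s11.png

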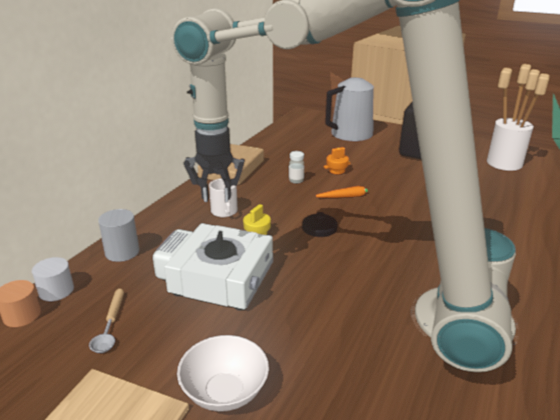

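The cap is seated centrally in the ring, at (284,194) in the wrist view. The gripper is clear and the other items are where they were.

```bash
python3 - <<'E'
from h import *
print(manip.sign_off())
E
```

```text
the job is handed in; nothing more can be done
None
```

The cap is locked in the spiraliser and I have handed the job in, at about 20 s of the 72 s allowed; sign-off gives no verdict.

- **Insertion:** I gripped the wing and lowered the cap through the notches. It met the track at TCP height 126.2 mm, which puts the cap origin at about 52 mm.
- **Turn and drop:** I turned it clockwise with about 9 N of downward pressure. At about 73° only one lug had dropped: the disc was tilted about 0.07 rad, with its top at 101.3 mm. I slackened the grip, turned a few degrees more at 20 N, and it dropped fully at about 76°.
- **Last checks:** The disc top is at 98.3 mm, so the origin is at about 46 mm, and it is level to about 0.003. It looks centred in the opening. The gripper is well above it and touching nothing.
- **Other things:** In the last side and wrist pictures the other things look unmoved, judged by eye only.
- **Disagreement:** I first assumed the cap stood raised on an 18 mm boss. The depth readings showed the boss is part of the cap, so I used its origin at worktop height.

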